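# Load the pass-box tray with tube blocks

## Task

Load the pale grey transfer tray for the pass box: seat the slim oblong aluminium tube block in the oblong nest and the round aluminium tube block in the round nest, both upright with their wells up and standing fully on the nest floor. Set them down rather than dropping them, and leave the square block and the bottle standing where they are.

Things in the scene. Friction and masses are not known exactly. Their poses are not given: they have to be found in the camera images.
- slim_block: Slim oblong bare-aluminium tube block, 74 x 34 x 55 mm (x, y, z), 0.2 to 0.4 kg, with one row of five dark wells along its top. Stands loose on the bench. Origin: centre of the underside; x along its length, y across its 34 mm width, z up. Take it across the 34 mm width.
- round_block: Round bare-aluminium tube block, diameter 56 mm, height 55 mm, 0.2 to 0.4 kg, with a ring of eight dark wells in its top. Stands loose on the bench. Origin: centre of the underside; z up along its axis.
- tray: Pale grey transfer tray, fixed flat on the bench: 130 mm (x) by 230 mm (y), 20 mm thick, with a small steel lug (70 mm wide, lower than the rim) in the middle of each 130 mm end, reaching 18 mm farther out. Two nests: oblong and round, 12 mm deep, with dark floors. Origin: centre of the underside, on the bench; z up.
- long_nest (a point): Centre of the floor of the oblong nest, a flat-bottomed pocket 91 mm (x) by 51 mm (y), 12 mm deep, 60 mm from the tray's centre towards its -y end. Floor 8 mm and rim 20 mm above the bench. Axes as the tray's: x along the nest's length, z up.
- round_nest (a point): Centre of the floor of the round nest, a flat-bottomed pocket of diameter 75 mm, 12 mm deep, 60 mm from the tray's centre towards its +y end. Floor 8 mm and rim 20 mm above the bench. Axes as the tray's.
- square_block: Bystander: square bare-aluminium tube block, 62 x 62 x 55 mm, with sixteen dark wells; fits neither nest. Stands loose on the bench and stays there. Origin: centre of the underside.
- bottle: Bystander: amber bottle with a white cap, diameter 44 mm, 85 mm tall. Stands loose on the bench and stays there. Origin: centre of the underside.
Not all that is in view belongs to the job. Leave any turquoise look-alike of the round_block alone.

How it is judged:
By the outcome, as a careful person would: the job done as asked, in the order asked, and still so for the second after the job is handed in, with the robot touching nothing.
It also fails if it takes over 56 s, if anything falls off the work surface, if the arm or the gripper's body presses on something with over 40 N, if the wrist force passes 120 N, or if a joint passes its speed limit or range.

## Robot

A 6-joint arm with a two-finger parallel gripper is mounted at the origin on the work surface. World frame = base frame: x ahead of the robot, y to its left, z up, the work surface at z = 0. Lengths are in m, angles in rad, forces in N, time in s.
With the tool pointing down it reaches from about 0.275 to 0.825 m from the base axis. Payload 4.9 kg.
Tool frame: the origin (TCP) lies midway between the tips of the shut fingers; the grasp point (between the pads) lies 19 mm behind it (grip_point_offset is the distance from the TCP to the grasp point, in m); z points along the fingers, y is the line along which they close (so a half turn about z gives the same grasp; the last joint's range is limited). The gripper opens to 85 mm and grips with 20 to 120 N. Pads are 22 mm wide; open, the fingers measure 114 mm over their backs; the gripper's body (76 mm by 85 mm) begins 54 mm behind the grasp point. The pads swing forward as they close: fully open they stand 13 mm farther back than shut.
Start: joints at [-1.248, 0.326, -0.193, 1.052, 0, 1.437], TCP at [0.243, -0.494, 0.231] pointing down, gripper open.
Joint ranges: [-2.65, 2.65], [-0.97, 1.79], [-1.3, 1.35], [-1.93, 2.1], [-1.47, 1.37], [-3.14, 3.14]. Speed limits (rad/s): [2.57, 2.57, 3.14, 3.14, 3.14, 3.14].

## Interface

Orientations are given as a rotation vector (axis times angle).
In Python, from cell import * gives the robot as it stands. Calls block until the motion is done:
- movep(position, orientation): joint-space move of the TCP to a pose.
- move_l(position, velocity=0.15, rot=None, until_force=None): straight line of the TCP; rot=None keeps the orientation; velocity is the mean speed in m/s. With until_force (N) it stops when the force on the tool has changed by that much, and returns True; else False.
- set_joints(angles): joint-space move.
- let_go() and grab(newtons=None): open the fingers fully, or close them until they stop; newtons is the grip in N (None keeps the last).
- sleep(seconds).
- ik(position, orientation): joint angles nearest the present ones, or None.
- get_state(): the state.
- grab_frame(name): name is "side" or "top"; returns a dict with "img" (480x640x3 uint8, red, green, blue), "fx", "fy", "cx", "cy" (pixels), "cam_to_world" (4x4, takes a point from camera to world coordinates). Camera axes: x right, y down, z forward; pixel columns grow to the right and rows downward; lengths in m; the calibration is good to about 2 mm. A picture is of the moment at which its call begins. There is no depth.
A pose or a line that the arm cannot do raises MotionError and nothing moves.
- sign_off(): hands the job in; it is judged then, once.
Trained networks look in the newest picture that a camera, given by its name, has taken for a name from the list of things; names that differ only in an ending like _2 or _b are one class to them, and where a whole thing is asked for, a point or a joint stands for the part that bears it (a point fixed in the world has none). Each returns a list of dicts, best first, with "score" (0 to 1); they miss things now and then, are a little off and sometimes report something else, mostly with a low value. They report only what shows in the picture. A call takes as long as a camera call. They do not tell look-alikes from the thing itself.
- spot_in(camera, name): "centre" ([column, row] in pixels, amid what is visible of it).
- silhouettes(camera, name): "mask" (480x640 bool, what is visible of it) and "centre" ([column, row] in pixels, amid what is visible of it).
- tip_of(camera, name): "centre" ([column, row] in pixels: a listed point, or the origin of a listed thing).
The state is a dict: "clock": time; "q": joint angles; "joint_velocities": joint speeds; "tau": joint torques, N m; "position": TCP position; "eef_rot": TCP orientation; "contact_force": force on the tool from outside, world axes, zero at the start; "wrist_torque": the same for the moment, N m; "finger_gap": opening from 0.0 (shut) to 1.0 (fully open); "grasp_force": force on a finger pad.
Only numpy, scipy, OpenCV 4.12 (cv2) and the standard library are available. Lean on these libraries where they do the work, as an engineer would, in place of code of your own. Each camera call takes 0.05 s, during which the arm holds its last target. There are 200 camera calls.

## Working session

There is one attempt and no reset: what is moved stays moved. The work goes in short steps, each a Python script; the robot and the scene stay as the last script left them, time stands still between calls to the robot, and variables do not carry over. Pictures are saved under pics/ and viewed, at most 10 in all, crops included, and the job is handed in when it is done.

```bash
mkdir -p pics; cat > h.py <<'E'
from cell import *
import numpy as np, cv2
def ray(f,px,z):
    T=np.array(f["cam_to_world"]);d=T[:3,:3]@np.array([(px[0]-f["cx"])/f["fx"],(px[1]-f["cy"])/f["fy"],1.]);o=T[:3,3]
    return o+d*(z-o[2])/d[2]
def proj(f,P):
    T=np.linalg.inv(np.array(f["cam_to_world"]));c=T[:3,:3]@np.array(P)+T[:3,3]
    return [f["fx"]*c[0]/c[2]+f["cx"],f["fy"]*c[1]/c[2]+f["cy"]]
def save(f,n): cv2.imwrite("pics/"+n,f["img"][...,::-1])
E
python3 - <<'E'
from h import *
np.set_printoptions(precision=3,suppress=True)
for c in ("top","side"):
    f=grab_frame(c);save(f,c+"0.png");print(c,f["fx"],np.array(f["cam_to_world"])[:3])
    for n in ("slim_block","round_block","tray","square_block","bottle"):
        for s in silhouettes(c,n):
            if s["score"]>.2: print(n,round(s["score"],2),np.round(s["centre"]),s["mask"].sum(),cv2.minAreaRect(np.argwhere(s["mask"])[:,::-1].astype(np.float32)),ray(f,s["centre"],0.055)[:2])
    for n in ("slim_block","round_block","long_nest","round_nest","tray"):
        for s in tip_of(c,n):
            if s["score"]>.2: print("tip",n,round(s["score"],2),np.round(s["centre"]),ray(f,s["centre"],0.008 if "nest" in n else 0)[:2])
print(get_state())
E
```

```text
top 518.5707691863295 [[-0.019 -0.987  0.162  0.426]
 [-1.     0.021  0.011  0.001]
 [-0.015 -0.162 -0.987  1.175]]
slim_block 0.78 [451. 294.] 770 ((450.84002685546875, 294.6200256347656), (38.400001525878906, 21.000001907348633), 53.13010025024414) [ 0.451 -0.273]
round_block 0.76 [350. 220.] 533 ((347.8000183105469, 218.40000915527344), (24.149532318115234, 26.832815170288086), 26.56505012512207) [ 0.616 -0.064]
round_block 0.56 [367. 164.] 583 ((365.2000427246094, 168.6000213623047), (23.25510597229004, 29.516096115112305), 26.56505012512207) [ 0.743 -0.105]
round_block 0.24 [450. 294.] 757 ((451.0400390625, 294.7200012207031), (38.0, 21.60000228881836), 53.13010025024414) [ 0.453 -0.271]
tray 0.96 [208. 255.] 6429 ((207.39242553710938, 251.91357421875), (58.73362731933594, 119.37470245361328), 69.04422760009766) [0.546 0.248]
square_block 0.57 [452. 219.] 1001 ((448.02288818359375, 219.03945922851562), (32.272247314453125, 32.272247314453125), 14.931416511535645) [ 0.615 -0.285]
bottle 0.92 [355. 288.] 359 ((356.0, 289.5), (21.0, 20.0), 90.0) [ 0.47  -0.069]
tip slim_block 0.67 
[... 1727 characters left out ...]
 [ 0.732 -0.098]
tip round_block 0.64 [366. 231.] [0.694 0.014]
tip long_nest 0.66 [272. 193.] [0.577 0.197]
tip round_nest 0.77 [233. 168.] [0.536 0.313]
tip tray 0.98 [252. 180.] [0.559 0.265]
tip tray 0.73 [272. 189.] [0.584 0.216]
{'clock': 1.1, 'q': array([-1.248,  0.326, -0.193,  1.052, -0.   ,  1.437]), 'joint_velocities': array([-0.001, -0.001, -0.   , -0.   , -0.   , -0.001]), 'tau': array([  0.   , -44.334,  26.276,   0.001,  -0.   ,   0.   ]), 'position': array([ 0.243, -0.494,  0.231]), 'eef_rot': array([-3.06 , -0.711,  0.   ]), 'contact_force': array([ 0.197, -0.656,  0.198]), 'wrist_torque': array([ 0.02 , -0.011,  0.002]), 'grasp_force': 0.0, 'finger_gap': 1.0051322395577322}
```

View pics/top0.png

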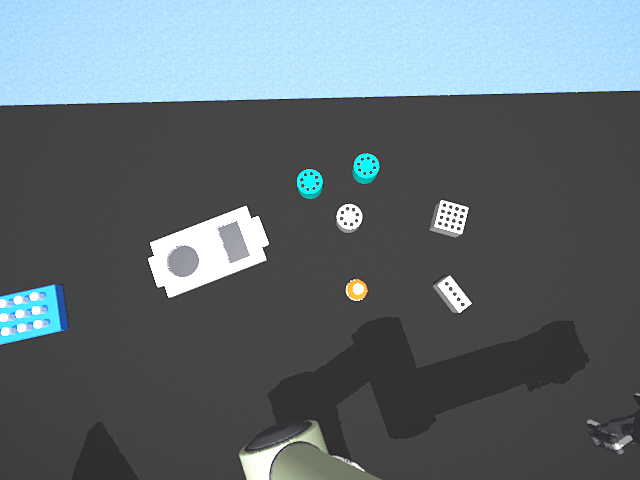

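View pics/side0.png

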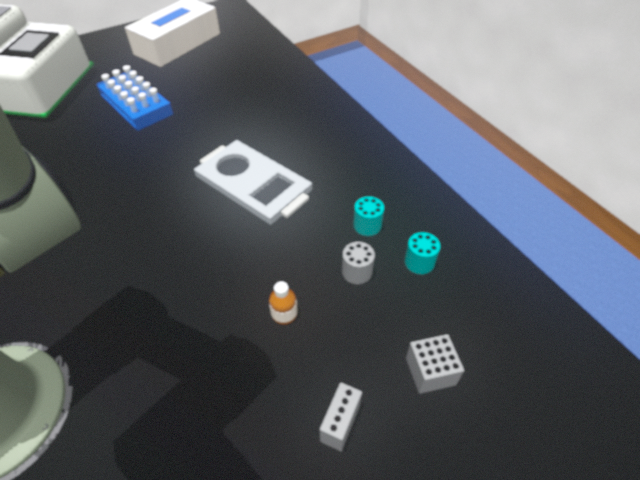

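The pictures show the bare round block at top (349,217), with turquoise look-alikes at (310,183) and (366,167). The slim block is at (452,294), the tray at (208,254) with its round nest on the left, the bottle at (356,290) and the square block at (450,218). Next I'll refine the poses with a two-camera outline fit.

```bash
cat > fit.py <<'E'
from h import *
from scipy.optimize import minimize
S=4
def box(a,b,h): return [np.array([[x,y,z] for x in(-a/2,a/2) for y in(-b/2,b/2) for z in(0,h)])]
t=np.linspace(0,6.28,40)
SH={"slim_block":box(.074,.034,.055),"round_block":[np.array([[.028*np.cos(a),.028*np.sin(a),z] for a in t for z in(0,.055)])],
 "tray":box(.13,.23,.02)}
def render(f,sh,p,z0=0):
    m=np.zeros((480*S,640*S),np.uint8);c,s=np.cos(p[2]),np.sin(p[2])
    for v in sh:
        w=np.c_[c*v[:,0]-s*v[:,1]+p[0],s*v[:,0]+c*v[:,1]+p[1],v[:,2]+z0]
        q=np.array([proj(f,x) for x in w])
        cv2.fillConvexPoly(m,cv2.convexHull(np.round(((q+.5)*S-.5)*16).astype(np.int32)),1,shift=4)
    return cv2.resize(m.astype(np.float32),(640,480),interpolation=cv2.INTER_AREA)
def fit(name,p0,views,z0=0):
    """views: list of (frame, soft mask)"""
    def cost(p):
        e=0
        for f,m in views:
            r=render(f,SH[name],p,z0);e+=1-np.minimum(r,m).sum()/np.maximum(r,m).sum()
        return e/len(views)
    P=np.array(p0);st=np.array([[0,0,0],[.01,0,0],[0,.01,0],[0,0,.2]])
    r=minimize(cost,P,method="Nelder-Mead",options=dict(initial_simplex=P+st,xatol=2e-4,fatol=1e-4,maxfev=150))
    return r.x,r.fun
def mask(f,cam,name,p0,z0=0,thr=75):
    near=cv2.dilate((render(f,SH[name],p0,z0)>0).astype(np.uint8),np.ones((15,15)))
    im=f["img"].astype(int);g=((im.min(2)>thr)&(np.ptp(im,2)<45)&(near>0)).astype(np.uint8)
    n,l,s,_=cv2.connectedComponentsWithStats(g);g=(l==1+np.argmax(s[1:,4])).astype(np.uint8)
    c,_=cv2.findContours(g,cv2.RETR_EXTERNAL,cv2.CHAIN_APPROX_NONE);cv2.drawContours(g,c,-1,1,-1)
    if name=="tray": g=cv2.morphologyEx(g,cv2.MORPH_OPEN,np.ones((3,3)))
    return g.astype(np.float32)
E
python3 - <<'E'
from fit import *
np.set_printoptions(precision=4,suppress=True)
F={c:grab_frame(c) for c in("top","side")};vis={c:F[c]["img"].copy() for c in F}
for n,p0 in (("slim_block",(.452,-.282,.7)),("round_block",(.625,-.061,0)),("tray",(.557,.258,.35))):
    sh=SH[n]
    if n=="tray":  # include lugs
        sh=SH[n]=[box(.13,.23,.02)[0]]+[box(.07,.018,.014)[0]+[0,s*.124,0] for s in(1,-1)]
    for cams in (("top",),("side",),("top","side")):
        best=min((fit(n,(p0[0],p0[1],y),[(F[c],mask(F[c],c,n,p0)) for c in cams]) for y in ([p0[2],-p0[2]] if n!="round_block" else [0])),key=lambda r:r[1])
        print(n,cams,best[0],round(best[1],3))
    for c in F:
        g=(render(F[c],sh,best[0])>.5).astype(np.uint8)
        k,_=cv2.findContours(g,cv2.RETR_EXTERNAL,cv2.CHAIN_APPROX_NONE);cv2.drawContours(vis[c],k,-1,(255,0,0),1)
    if n=="tray":
        x,y,a=best[0]
        for s in(-.06,.06):
            P=[x-np.sin(a)*s,y+np.cos(a)*s,.008];print(s,P)
            for c in F: cv2.circle(vis[c],tuple(int(round(v)) for v in proj(F[c],P)),2,(0,255,0) if s<0 else (255,0,255),-1)
o=np.hstack([cv2.resize(vis["top"][150:320,140:480],(400,200)),cv2.resize(vis["side"][130:470,180:480],(400,453))[:200]]) 
cv2.imwrite("pics/fit.png",np.vstack([cv2.resize(vis["top"][140:320,140:500],(600,300)),cv2.resize(vis["side"][130:460,160:490],(600,600))[:300]])[...,::-1])
R=lambda a:cv2.Rodrigues
E
```

```text
slim_block ('top',) [ 0.4522 -0.2803  0.6143] 0.047
slim_block ('side',) [ 0.4509 -0.2793  0.6087] 0.049
slim_block ('top', 'side') [ 0.4516 -0.2797  0.6176] 0.059
round_block ('top',) [ 0.6253 -0.0613  0.1147] 0.056
round_block ('side',) [ 0.6239 -0.0596  0.1127] 0.055
round_block ('top', 'side') [ 0.6245 -0.0604  0.0031] 0.067
tray ('top',) [0.5599 0.2572 0.3507] 0.029
tray ('side',) [0.5488 0.2473 0.2866] 0.25
tray ('top', 'side') [0.5603 0.2572 0.3542] 0.145
-0.06 [np.float64(0.5810810443729952), np.float64(0.2009385524015209), 0.008]
0.06 [np.float64(0.5394599164053788), np.float64(0.3134893485191108), 0.008]
```

View pics/fit.png

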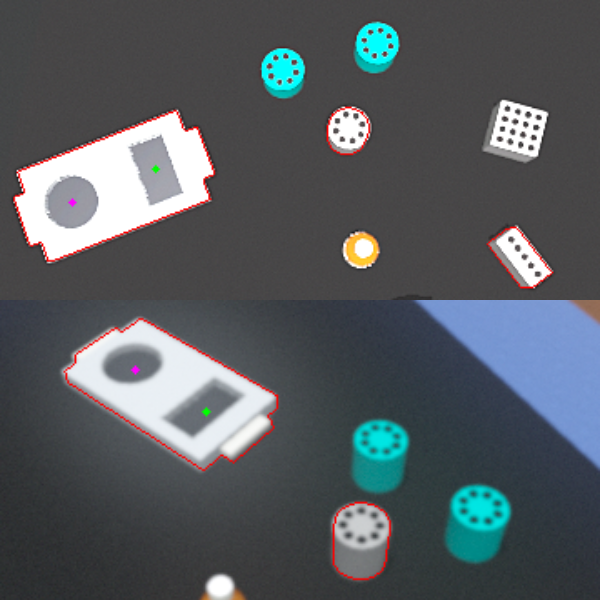

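The top-view fit is tight, and the nest centres land correctly in both views. Now the slim block.

```bash
cat > mv.py <<'E'
from h import *
from scipy.spatial.transform import Rotation as Ro
def down(a):
    y=np.array([-np.sin(a),np.cos(a),0]);z=np.array([0,0,-1.])
    return Ro.from_matrix(np.c_[np.cross(y,z),y,z]).as_rotvec()
def st(tag):
    s=get_state();print(tag,round(s["clock"],2),np.round(s["position"],4),"gap",round(s["finger_gap"],3),"gf",round(s["grasp_force"],1),"F",np.round(s["contact_force"],1))
def choose(xy,a,z=.2):
    q0=get_state()["q"];o=[]
    for b in(a,a+np.pi):
        q=ik([*xy,z],down(b))
        if q is not None:o.append((abs(np.array(q)[5]),b))
    return min(o)[1]
def pick(xy,a,zg=.020):
    a=choose(xy,a);movep([*xy,.16],down(a));st("above");move_l([*xy,zg],.12);st("low")
    grab(50);st("grip");move_l([*xy,.17],.12);st("lift")
def place(xy,a,zg=.020):
    a=choose(xy,a);movep([*xy,.13],down(a));sleep(.3);st("over")
    move_l([*xy,zg+.008+.008],.08);hit=move_l([*xy,zg+.008-.004],.015,until_force=5);st("down %s"%hit)
E
python3 - <<'E'
from mv import *
pick([.4516,-.2797],.616)
place([.5810-.0005,.2012],.352)
save(grab_frame("top"),"p1.png");save(grab_frame("side"),"p1s.png")
a=cv2.imread("pics/p1.png")[180:300,130:290];b=cv2.imread("pics/p1s.png")[110:260,170:370]
cv2.imwrite("pics/p1c.png",np.hstack([cv2.resize(a,(400,300)),cv2.resize(b,(400,300))]))
E
```

```text
above 3.53 [ 0.4516 -0.28    0.1601] gap 1.003 gf 0.0 F [ 0.1 -1.   0.2]
low 4.85 [ 0.4521 -0.2801  0.0207] gap 0.998 gf 0.0 F [-0.5 -0.8  0.7]
grip 5.38 [ 0.452  -0.2801  0.0205] gap 0.393 gf 50.7 F [-0.9  0.1  4.3]
lift 6.78 [ 0.4511 -0.2793  0.1692] gap 0.388 gf 49.9 F [ 0.5 -0.3 -2.8]
over 8.89 [0.5807 0.2005 0.1301] gap 0.391 gf 49.9 F [-0.4  0.8 -3.7]
down True 10.78 [0.5805 0.2012 0.0285] gap 0.389 gf 50.9 F [-1.  -0.6  5.1]
```

View pics/p1c.png

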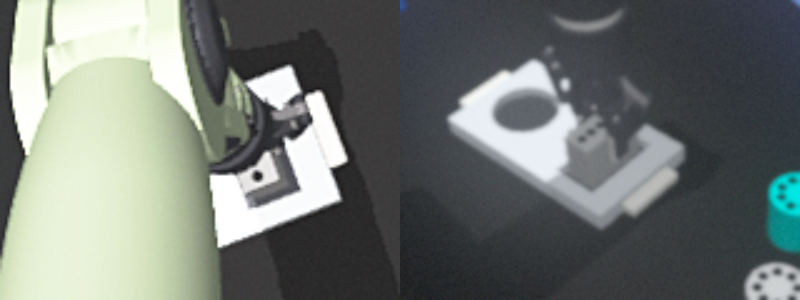

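The slim block touched down at 28.5 mm, which matches its grasp height plus the 8 mm floor. The pictures show it inside the oblong nest and aligned, around (260,180) in the left crop and (590,150) in the right. I'll release it and fetch the round block.

```bash
python3 - <<'E'
from mv import *
let_go();st("open");p=get_state()["position"];move_l([p[0],p[1],.17],.12)
pick([.6245,-.0604],0.)
save(grab_frame("top"),"p2.png");save(grab_frame("side"),"p2s.png")
place([.5395,.3134],.352)
save(grab_frame("top"),"p3.png");save(grab_frame("side"),"p3s.png")
c=lambda n:cv2.resize(cv2.imread("pics/"+n),(400,300))
b=cv2.resize(cv2.imread("pics/p3s.png")[110:260,170:370],(400,300))
cv2.imwrite("pics/p3c.png",np.vstack([np.hstack([c("p2.png"),c("p2s.png")]),np.hstack([c("p3.png"),b])]))
E
```

```text
open 11.43 [0.5792 0.2009 0.0272] gap 0.998 gf 0.0 F [0.3 0.1 0.1]
above 13.81 [ 0.6243 -0.0593  0.1598] gap 0.997 gf 0.0 F [ 0.2  0.  -0.3]
low 15.12 [ 0.6253 -0.0605  0.0209] gap 1.006 gf 0.0 F [ 0.3 -0.3  0.1]
grip 15.52 [ 0.6253 -0.0609  0.0211] gap 0.638 gf 54.4 F [-0.8 -0.2  5.8]
lift 16.92 [ 0.6238 -0.0603  0.169 ] gap 0.638 gf 53.4 F [-0.3 -0.4 -4.3]
over 18.75 [0.54   0.3126 0.1301] gap 0.635 gf 53.3 F [ 0.6  0.5 -3.4]
down True 20.61 [0.5395 0.3134 0.0291] gap 0.635 gf 54.1 F [0.2 0.7 4.3]
```

View pics/p3c.png

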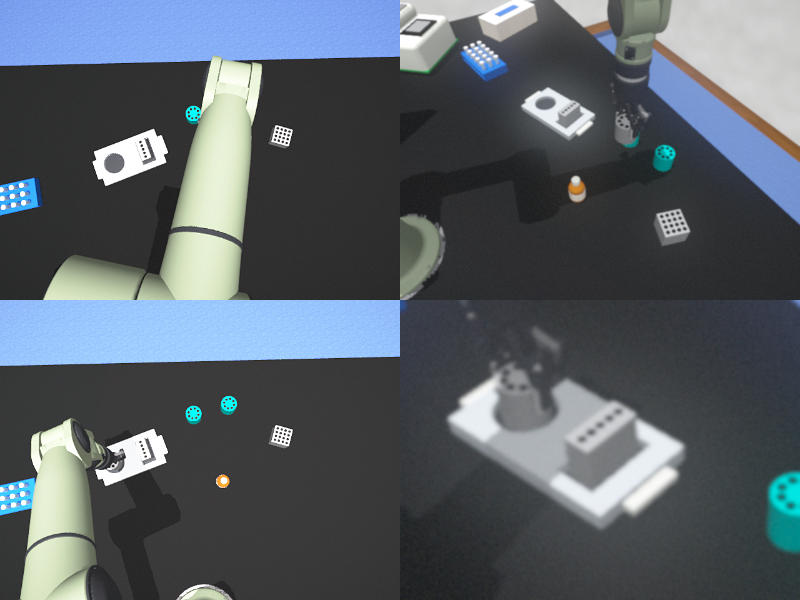

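The slim block stands square in its nest and the round block is down in the round nest, with contact at 29.1 mm as expected. The bystanders haven't moved. I'll release, clear the arm and check.

```bash
python3 - <<'E'
from mv import *
let_go();st("open");p=get_state()["position"];move_l([p[0],p[1],.18],.12)
set_joints([-1.248,.326,-.193,1.052,0,1.437]);st("away")
from fit import *
F={c:grab_frame(c) for c in("top","side")}
for n,p0 in(("slim_block",(.581,.201)),("round_block",(.5395,.3134))):
    print(n,[np.round(tip and ray(F[c],tip["centre"],.008)[:2],4) for c in F for tip in tip_of(c,n)[:4] if tip["score"]>.3])
save(F["top"],"p4.png");save(F["side"],"p4s.png")
a=cv2.imread("pics/p4.png")[180:300,130:290];b=cv2.imread("pics/p4s.png")[110:260,170:370]
cv2.imwrite("pics/p4c.png",np.hstack([cv2.resize(a,(400,300)),cv2.resize(b,(400,300))]))
E
```

```text
open 21.12 [0.538  0.3128 0.0275] gap 1.001 gf 0.0 F [-0.  -0.3 -0.8]
away 25.56 [ 0.2433 -0.493   0.2312] gap 1.0 gf 0.0 F [-0.2 -0.2  0.3]
slim_block [array([0.5732, 0.2054]), array([0.581 , 0.1952])]
round_block [array([ 0.7433, -0.0968]), array([0.5393, 0.3059]), array([0.6968, 0.016 ]), array([ 0.7346, -0.1083]), array([0.5367, 0.3278]), array([ 0.4629, -0.083 ])]
```

View pics/p4c.png

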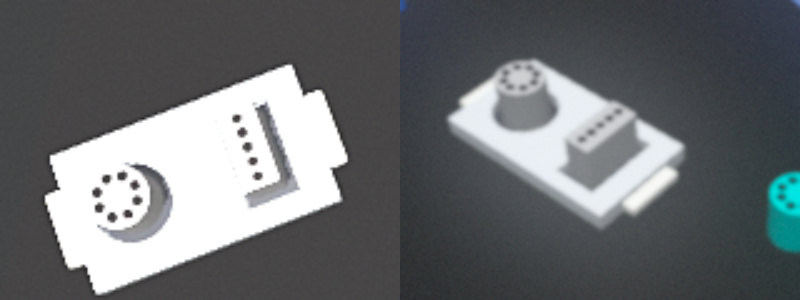

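Both blocks stand upright, wells up, each inside its nest: round at (125,195) and slim at (250,150) in the left crop. The offset from the nests is parallax from their height. The arm is clear.

```bash
python3 -c "
from cell import *
print(sign_off())"
```

```text
the job is handed in; nothing more can be done
None
```

The slim and round blocks are both set down upright in their nests, the square block and bottle were not touched, and I handed the job in at about 26 s; no verdict came back.

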